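# Lift the boiled egg out of the egg cooker with the tongs

### The arm

A 6-joint arm with a two-finger parallel gripper is mounted at the origin on the work surface. World frame = base frame: x ahead of the robot, y to its left, z up, the work surface at z = 0. Lengths are in mm, angles in rad, forces in N, time in s.
With the tool pointing down it reaches from about 350 to 875 mm from the base axis. Payload 4.2 kg.
Tool frame: the origin (TCP) lies midway between the tips of the shut fingers; the grasp point (between the pads) lies 19 mm behind it (arm.grasp_offset is the distance from the TCP to the grasp point, in mm); z points along the fingers, y is the direction in which the jaws open and shut (so a half turn about z gives the same grasp; the last joint's range is limited). The gripper opens to 85 mm and grips with 20 to 120 N. Pads are 22 mm wide; open, the fingers measure 114 mm over their backs; the gripper's body (76 mm by 85 mm) begins 54 mm behind the grasp point. The pads swing forward as they close: fully open they stand 13 mm farther back than shut.
Start: joints at [1.593, 0.385, 0.008, 0, -1.194, -0.259], TCP at [146.589, 607.545, 200.112] pointing down, gripper open.
Joint ranges: [-3.14, 3.14], [-1.21, 2.06], [-1.07, 1.41], [-3.16, 2.05], [-2.99, -0.16], [-3.1, 3.1]. Speed limits (rad/s): [2.79, 2.79, 3.14, 3.14, 3.14, 3.14].

### API

Orientations are given as a unit quaternion [x, y, z, w].
In Python, from bench import arm gives the robot as it stands.
- The arm moves only by the tool move_arm, never from a script. Its argument "moves" is a list of rows, each an object with "gripper": the gripper's target within -1 to 1 (fully open at 1, half-way at 0, shut at -1); "xyz": the shift along the tool's x, y, z in cm, a list of three; "angular": the turn, a rotation vector about the tool's x, y, z in rad, a list of three. In form: [{"gripper": gripper, "xyz": [dx, dy, dz], "angular": [wx, wy, wz]}, ...]. A call has 1 to 10 rows; each row is the pose to reach, as a shift and turn from the pose commanded when the call began, along the tool's axes at that moment; what a row does not reach only later rows make up. A row lasts 1/8 s, in which the tool goes at most 62.5 mm and 10.7 degrees, less where a joint would pass 70% of its speed; a pose out of reach is approached as far as the arm can. A call with a gripper value outside its range is refused whole. The fingers move at their own pace and stop on an object; the grip force is fixed at half the most. Time passes only in rows, so rows that repeat a pose let the fingers close. It gives the time, the measured TCP pose, the force and the opening at its end, in the units of the state.
- arm.read_state(): the state, without advancing time (a new reading comes with each control period).
- arm.get_image(name): name is "side" or "top" or "wrist"; returns (picture, depth): 400x640x3 uint8, blue, green, red; 400x640 float32, mm along the optical axis (not along the pixel's ray), 0 where there is no reading.
- arm.get_calibration(name): a dict with "camera_matrix" (3x3 intrinsics, pixels), "R" (3x3) and "t" (3): a world point X has camera coordinates R X + t. Camera axes: x right, y down, z forward; pixel columns grow to the right and rows downward; lengths in mm; the calibration is good to about 2 mm. A picture is of the moment at which its call begins: read the wrist's pose just before it. get_calibration takes no time and is no camera call; for the wrist camera it gives the pose at the moment of the call.
- arm.job_done(): hands the job in, once; it reports no verdict.
The state is a dict: "clock": time; "joints": joint angles; "joint_vel": joint speeds; "joint_efforts": joint torques, N m; "position": TCP position; "ee_rot": TCP orientation; "contact_force": force on the tool from outside, world axes, zero at the start; "wrist_torque": the same for the moment, N m; "gripper_width": finger opening in mm.
Only numpy, scipy, OpenCV 4.12 (cv2) and the standard library are available. Lean on these libraries where they do the work, as an engineer would, in place of code of your own. Each camera call takes 0.05 s, during which the arm holds its last target. There are 200 camera calls.

### The job

The egg in the egg cooker is done and too hot to touch: pick up the kitchen tongs that lie across the drip tray, close their jaws on that egg and lift it out, without touching it with the fingers or moving the other things on the ledge. Finish while still holding the egg in the tongs, kept still above the cooker, 5 cm or more higher than it sat, so that it drips back into the pan; put nothing down.

Things in the scene. Friction and masses are not known exactly. Their poses are not given: they have to be found in the camera images.
- tongs: Sprung steel kitchen tongs, 270 mm long with the loop, 130 g, lying level on edge across the drip tray's rims, so that they open sideways. Origin: midway between the arms at the place to squeeze (their balance point within 10 mm), half way up the arms, 42 mm above the ledge at the start; x runs along the tongs to the jaws, y from the right to the left arm, z up. Hinge at x = -105 mm, loop to -130, jaws at 94 to 142.
- tongs_left: The +y arm of the tongs with its jaw: an upright strip 20 mm tall, 3 mm thick. Body origin on its hinge pin, 105 mm behind the tongs' origin. Left alone, the two arms measure 58 mm over the outside at the tongs' origin (55 mm at x = -35, 60 mm at x = +35).
- tongs_right: The -y arm, mirror image of the left. Squeezed from outside at the tongs' origin, both arms swing about the hinge: each 1 mm less over the outside there makes the jaw gap 2.1 mm less. It takes about 3.5 N on each arm to start closing, 5.5 N when the jaws reach the egg; let go, they spring open.
- tongs_jaws (a point): Point midway between the two jaws, 115 mm ahead of the tongs' origin along its x, at the same height. Each jaw is 42 mm long, 30 mm tall (15 mm up and down from here), 4 mm thick, its upper and lower lips and toe turned 3.5 mm inward. Left alone the jaws stand 76 mm apart; they meet the egg when the arms measure about 42 to 44 mm over the outside at the tongs' origin.
- drip_tray: Fixed shallow stainless tray, 110 x 170 mm and 32 mm high, walls and floor 3 mm, open on top, that the tongs lie across. Origin under its centre; the tongs point roughly along its x axis. There is room inside for fingertips on both sides of the tongs.
- egg: The boiled hen's egg to take out, 44 mm thick and 57 mm high, 58 g, hard and rigid, standing on its pointed end in one of the five seats of the egg cooker. Origin on its axis where it is thickest, 31 mm above its lower end and 26 mm below its top, 95 mm above the ledge at the start.
- cooker: Fixed electric egg cooker without its lid: round white base 154 mm across, 52 mm high, then a steel rim and a grey egg tray 132 mm across, its top 62 mm above the ledge. Five ring-shaped egg seats, 37 mm across, stand on it in a circle of 38 mm radius, rims 74 mm above the ledge, round a peg 78 mm high. The egg sits in the seat on the -x (switch) side. Origin under the centre, z up.
- egg_cup: White china egg cup with another egg sitting firmly in it, to be left alone: 44 mm across, 86 mm high with its egg. Origin under its centre.
- cooker_lid: Clear plastic dome lid of the cooker with a black knob, standing beside it, to be left alone: 128 mm across, 92 mm high. Origin under its centre.
- timer: Round white press-button timer, to be left alone: 76 mm across, 33 mm high. Origin under its centre.
- coffee_jar: Closed glass coffee jar, to be left alone: 82 mm across, 132 mm high. Origin under its centre.
- mug: Blue ceramic mug, to be left alone: 80 mm across plus a handle, 92 mm high. Origin under its centre.
- sugar_tin: Stainless sugar tin with a lid, to be left alone: 91 mm across, 122 mm high. Origin under its centre.
Not all that is in view belongs to the job. Leave any red or yellow look-alike of the egg alone. Leave any pink look-alike of the drip_tray alone.

How it is judged:
By the outcome, as a careful person would: the job done as asked, in the order asked, and still so for the second after the job is handed in, while the arm keeps its last pose, push and grip.
It also fails if it takes over 35 s, if anything falls off the work surface, if the arm or the gripper's body presses on something with over 40 N, if the wrist force passes 120 N, or if a joint passes its speed limit or range.

## Working session

There is one attempt and no reset: what is moved stays moved. The work goes in short steps, Python scripts to look and compute and a tool call to move; the robot and the scene stay as the last step left them, time stands still between calls to the robot, and variables do not carry over. Pictures are saved under pics/ and viewed, about 8 in all and at most 12, crops included, and the job is handed in when it is done.

Besides the shell and the picture viewer there is one more tool, called after ">>>" in YAML: its name, and indented under it one key for each argument. move_arm: Moves the arm, as the interface text tells. Its arguments: {"type":"object","properties":{"moves":{"type":"array","items":{"type":"object","properties":{"gripper":{"type":"number"},"xyz":{"type":"array","items":{"type":"number"}},"angular":{"type":"array","items":{"type":"number"}}}}}},"required":["moves"]}

```bash
mkdir -p pics
cat > h.py <<'E'
import numpy as np, cv2
from bench import arm
def grab(n):
    c=arm.get_calibration(n); im,d=arm.get_image(n); return im,d,c
def cloud(d,c):
    K=np.array(c["camera_matrix"]);R=np.array(c["R"]);t=np.array(c["t"])
    v,u=np.mgrid[:d.shape[0],:d.shape[1]]
    P=np.stack([(u-K[0,2])/K[0,0]*d,(v-K[1,2])/K[1,1]*d,d],-1)
    return (P-t)@R
def ray(c,u,v,z):
    K=np.array(c["camera_matrix"]);R=np.array(c["R"]);t=np.array(c["t"])
    o=-R.T@t; r=R.T@np.linalg.inv(K)@[u,v,1]
    return o+r*(z-o[2])/r[2]
def proj(c,X):
    K=np.array(c["camera_matrix"]);p=K@(np.array(c["R"])@np.array(X)+np.array(c["t"]));return p[:2]/p[2]
E
python3 - <<'E'
from h import *
for n in("top","side"):
    im,d,c=grab(n);cv2.imwrite(f"pics/{n}1.png",im);np.savez(f"{n}1.npz",im=im,d=d,**c)
    print(n,-np.array(c["R"]).T@c["t"],(d>0).mean())
print(arm.read_state())
E
```

```text
top [468.7868519   33.97046282 942.69763962] 0.99615625
side [ 408.89428551 -927.08398495  770.44407857] 0.99601953125
{'clock': 0.1, 'joints': array([ 1.59262953e+00,  3.85504941e-01,  6.80025518e-03, -4.11310805e-04,
       -1.19399591e+00, -2.58620605e-01]), 'joint_vel': array([ 0.00051508, -0.00372342,  0.00283007, -0.00023615,  0.00071136,
        0.00095981]), 'joint_efforts': array([-6.55597923e-04, -3.93323457e+01,  1.88926739e+01,  4.19794098e+00,
       -2.63324713e-03,  1.53010554e-06]), 'position': array([146.45691674, 607.02220166, 199.13405878]), 'ee_rot': array([ 9.92990218e-01, -1.18192571e-01, -5.62018140e-05,  9.69505892e-04]), 'contact_force': array([-0.25630017, -0.33259661, -1.11917645]), 'wrist_torque': array([-0.03103518, -0.03021111, -0.0123602 ]), 'gripper_width': 84.89646961030294}
```

View pics/top1.png

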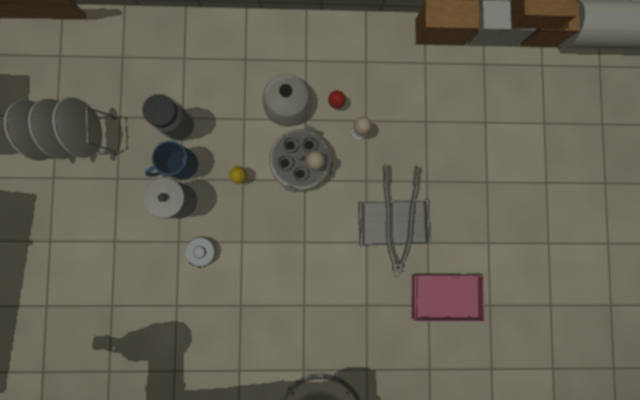

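View pics/side1.png

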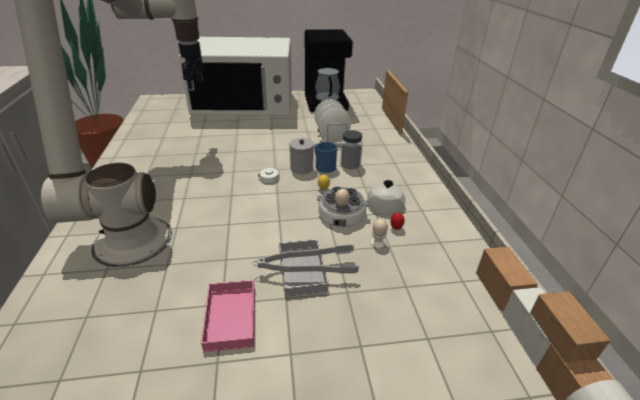

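Top view: the steel tongs lie across the grey tray at (400,220), with the loop at (398,268) and the jaws at (388,170)/(417,170). Egg candidates are the one in the cooker at (315,160), the one in the cup at (362,126), red at (337,99) and yellow at (238,175). Tray candidates are grey (394,222) and pink (447,297). I choose the cooker egg and the tongs on the grey tray.

Run:
```python
from h import *
z=np.load("top1.npz");im=z["im"];d=z["d"];c={k:z[k] for k in("camera_matrix","R","t")}
P=cloud(d,c)
def inbox(u0,v0,u1,v1):
    m=np.zeros(d.shape,bool);m[v0:v1,u0:u1]=1;return m
# tongs: z 40..60
m=inbox(370,155,432,280)&(P[...,2]>38)&(P[...,2]<75)
Q=P[m];print("tongs n",len(Q),Q[:,2].mean())
for v in range(160,276,6):
    us=np.where(m[v])[0]
    # colunms
    if len(us): print(v,us.tolist(), P[v,us[0]].round(0),P[v,us[-1]].round(0))
# egg
m=inbox(300,145,332,175)&(P[...,2]>85);Q=P[m];print("egg",len(Q),Q.mean(0),Q.min(0),Q.max(0))
m=inbox(350,112,376,138)&(P[...,2]>60);Q=P[m];print("cup",len(Q),Q.mean(0),Q.min(0),Q.max(0))
m=inbox(262,120,338,195)&(P[...,2]>40)&(P[...,2]<80);print("cooker",P[m].min(0),P[m].max(0),cv2.minEnclosingCircle(P[m][:,:2].astype(np.float32)))
m=inbox(258,70,316,128)&(P[...,2]>30);print("lid",cv2.minEnclosingCircle(P[m][:,:2].astype(np.float32)))
m=inbox(326,88,348,112)&(P[...,2]>15);print("red",P[m].mean(0),P[m].max(0))
m=inbox(228,165,250,187)&(P[...,2]>15);print("yel",P[m].mean(0),P[m].max(0))
m=inbox(355,195,432,250)&(P[...,2]>20)&(P[...,2]<36);print("tray",cv2.minAreaRect(P[m][:,:2].astype(np.float32)))
s=np.load("side1.npz")["im"][165:305,235:425]
a=cv2.resize(im[80:280,260:440],None,fx=3,fy=3,interpolation=2)
cv2.imwrite("pics/crop.png",cv2.convertScaleAbs(a,alpha=1.6))
```

```text
tongs n 673 49.11606521133347
166 [384, 385, 386, 416, 417, 418] [ 614. -150.   52.] [ 615. -234.   51.]
172 [383, 384, 385, 386, 416, 417, 418] [ 601. -150.   41.] [ 600. -233.   52.]
178 [383, 384, 385, 386, 387, 415, 416, 417] [ 587. -150.   38.] [ 585. -230.   54.]
184 [384, 385, 415, 416] [ 571. -151.   46.] [ 570. -226.   59.]
190 [384, 385, 386, 413, 414, 415, 416] [ 557. -152.   40.] [ 556. -228.   52.]
196 [385, 386, 387, 413, 414] [ 542. -154.   45.] [ 542. -222.   54.]
202 [386, 387, 411, 412, 413] [ 527. -157.   42.] [ 527. -220.   51.]
208 [387, 388, 410, 411, 412] [ 512. -157.   50.] [ 513. -217.   53.]
214 [386, 387, 388, 409, 410, 411] [ 498. -157.   40.] [ 498. -214.   54.]
220 [386, 387, 388, 409, 410, 411] [ 484. -156.   41.] [ 484. -214.   54.]
226 [386, 387, 388, 409, 410] [ 469. -157.   39.] [ 469. -212.   54.]
232 [386, 387, 388, 408, 409, 410] [ 455. -156.   41.] [ 455. -212.   51.]
238 [387, 388, 408, 409, 410] [ 441. -157.   50.] [ 441. -212.   52.]
244 [388, 389, 406, 407, 408] [ 426. -159.   51.] [ 426. -207.   51.]
250 [389, 390, 405, 406, 407] [ 412. -16
[... 378 characters left out ...]
519   -2.80961089  93.93142135] [637.85511103  38.20070562 942.69763962]
cup 264 [704.46885507 -93.02838606  83.93223982] [ 468.7868519  -116.4887429    60.52394555] [727.64346616  33.97046282 942.69763962]
cooker [548.6793514  -25.00892304  40.0001901 ] [727.33924324 128.16354722  79.76056681] ((642.7909545898438, 64.84270477294922), 94.12332916259766)
lid ((650.1107788085938, 78.04352569580078), 186.60342407226562)
red [778.74524728 -35.10659975  47.05803385] [803.96885444 -14.78307534  60.25990016]
yel [588.88878167 200.04191773  54.63728649] [612.04436899 224.48058798 942.69763962]
tray ((479.3516845703125, -178.65127563476562), (132.678466796875, 170.47621154785156), 1.5849652290344238)
```

View pics/crop.png

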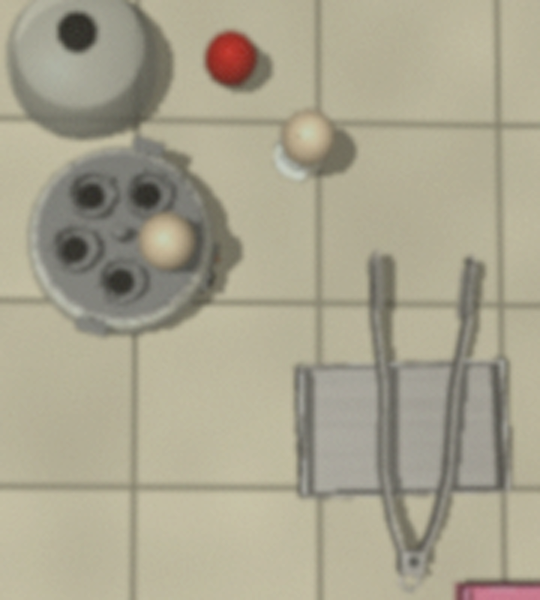

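The crop confirms it. The plain egg sits in the cooker's switch-side seat at crop (167,241), and the tongs open upward in the image (+x), with the hinge at crop (413,560). I go above the tongs by way of a detour point.

>>> move_arm:
  moves:
    - {"gripper": 1, "xyz": [41, 32, 0], "angular": [0, 0, 0]}
    - {"gripper": 1, "xyz": [41, 32, 0], "angular": [0, 0, 0]}
    - {"gripper": 1, "xyz": [41, 32, 0], "angular": [0, 0, -0.19]}
    - {"gripper": 1, "xyz": [41, 32, 0], "angular": [0, 0, -0.19]}
    - {"gripper": 1, "xyz": [41, 32, 0], "angular": [0, 0, -0.19]}
    - {"gripper": 1, "xyz": [41, 32, 0], "angular": [0, 0, -0.19]}
    - {"gripper": 1, "xyz": [41, 32, 0], "angular": [0, 0, -0.19]}
    - {"gripper": 1, "xyz": [41, 32, 0], "angular": [0, 0, -0.19]}
    - {"gripper": 1, "xyz": [51.5, 69, 0], "angular": [0, 0, -0.19]}
    - {"gripper": 1, "xyz": [51.5, 69, 0], "angular": [0, 0, -0.19]}

```text
clock: 1.35
position: [465.9, 89.6, 199.6]
ee_rot: [1.0, -0.023, -0.0, 0.0]
contact_force: [1.5, 0.6, 0.3]
gripper_width: 85.2
```

Run:
```python
from h import *
from scipy.spatial.transform import Rotation as Ro
s=arm.read_state();print(s["clock"],s["position"])
R=Ro.from_quat(s["ee_rot"]).as_matrix();print(R.round(3));print((R.T@(np.array([484,-185,200])-s["position"])/10).round(1))
```

```text
1.35 [465.89126381  89.63402167 199.57338783]
[[ 0.999 -0.047 -0.001]
 [-0.047 -0.999 -0.   ]
 [-0.001  0.    -1.   ]]
[ 3.1 27.3 -0. ]
```

>>> move_arm:
  moves:
    - {"gripper": 1, "xyz": [2, 27, 0], "angular": [0, 0, 0]}
    - {"gripper": 1, "xyz": [2, 27, 0], "angular": [0, 0, 0]}
    - {"gripper": 1, "xyz": [2, 27, 0], "angular": [0, 0, 0]}
    - {"gripper": 1, "xyz": [2, 27, 0], "angular": [0, 0, 0]}
    - {"gripper": 1, "xyz": [2, 27, 0], "angular": [0, 0, 0]}
    - {"gripper": 1, "xyz": [2, 27, 0], "angular": [0, 0, 0]}
    - {"gripper": 1, "xyz": [2, 27, 0], "angular": [0, 0, 0]}

```text
clock: 2.22
position: [473.1, -178.4, 199.8]
ee_rot: [1.0, -0.023, -0.0, -0.0]
contact_force: [0.8, 0.2, 0.4]
gripper_width: 85.3
```

Run:
```python
from h import *
s=arm.read_state();print(s["clock"],s["position"],s["ee_rot"],s["joints"])
im,d,c=grab("wrist");print("cam",-np.array(c["R"]).T@c["t"])
np.savez("w1.npz",im=im,d=d,**c);cv2.imwrite("pics/w1.png",cv2.convertScaleAbs(im,alpha=1.4))
P=cloud(d,c)
m=(d>0)&(P[...,2]>36)&(P[...,2]<62)&(abs(P[...,1]+185)<60)
for x in range(350,640,10):
    q=P[m&(abs(P[...,0]-x)<2)]
    if len(q)>3:
        y=q[:,1]; print(x,len(y),y.min().round(1),y.max().round(1),((y.min()+y.max())/2).round(1),q[:,2].max().round(1))
# egg from the top view
z=np.load("top1.npz");d=z["d"];c={k:z[k] for k in("camera_matrix","R","t")};P=cloud(d,c)
m=(d>0)&(abs(P[...,0]-614)<40)&(abs(P[...,1]-18)<40)&(P[...,2]>82)
q=P[m];A=q[:,:3];print("egg",len(q),q.min(0),q.max(0))
from scipy.optimize import least_squares
for zc in [95]:
  r=least_squares(lambda p:np.where(q[:,2]>95,np.sqrt(((q[:,0]-p[0])/22)**2+((q[:,1]-p[1])/22)**2+((q[:,2]-p[2])/26)**2),1)-1,[614,18,95],loss='soft_l1',f_scale=.05);print(r.x,r.cost)
m=(d>0)&(np.hypot(P[...,0]-630,P[...,1]-50)<100)&(P[...,2]>45)&(P[...,2]<80);q=P[m];print("cooker",np.percentile(q,[1,99],axis=0))
```

```text
2.225 [ 473.09655197 -178.39395875  199.83412307] [ 9.99729190e-01 -2.32682478e-02 -3.36763518e-04 -1.49390352e-04] [-3.92229465e-02  1.81735300e-01 -2.78687059e-01 -3.21367474e-04
 -1.11105220e+00  1.56362127e+00]
cam [ 555.5961969  -182.67216247  375.11362992]
350 13 -185.5 -177.8 -181.7 45.4
360 4 -189.6 -173.0 -181.3 45.8
370 42 -191.0 -172.3 -181.6 55.6
380 60 -192.5 -172.8 -182.6 54.9
390 38 -197.7 -169.6 -183.6 54.3
400 34 -201.5 -166.5 -184.0 54.1
410 33 -204.1 -163.5 -183.8 54.7
420 31 -206.7 -161.8 -184.2 54.4
430 32 -210.5 -160.1 -185.3 54.6
440 29 -212.9 -158.3 -185.6 54.6
450 24 -213.1 -158.8 -185.9 54.1
460 26 -214.3 -158.3 -186.3 54.3
470 25 -215.5 -159.0 -187.2 54.7
480 31 -215.6 -158.5 -187.1 54.9
490 28 -216.9 -159.2 -188.0 54.2
500 32 -218.1 -158.7 -188.4 54.8
510 27 -218.2 -159.4 -188.8 54.9
520 35 -220.4 -157.9 -189.2 54.8
530 35 -222.5 -156.6 -189.6 55.0
540 35 -224.7 -156.1 -190.4 54.7
550 38 -226.8 -154.8 -190.8 55.3
560 39 -228.9 -153.5 -191.2 55.5
570 44 -231.0 -152.4 -191.7 59.8
580 50 -231.8 -152.0 -191.9 60.2
590 49 -232.9 -151.7 -192.3 60.3
600 52 -235.0 -151.6 -193.3 60.6
610 54 -235.6 -151.3 -193.4 60.3
620 39 -233.4 -153.4 -193.4 55.9
egg 290 [597.5818994   -2.80961089  93.93142135] [637.85511103  38.20070562 122.26984574]
[619.18916127  17.14490829  94.39294103] 0.13915984460791997
cooker [[556.61469402 -14.62962809  46.37198013]
 [702.0996321  122.00366083  76.23697182]]
```

View pics/w1.png

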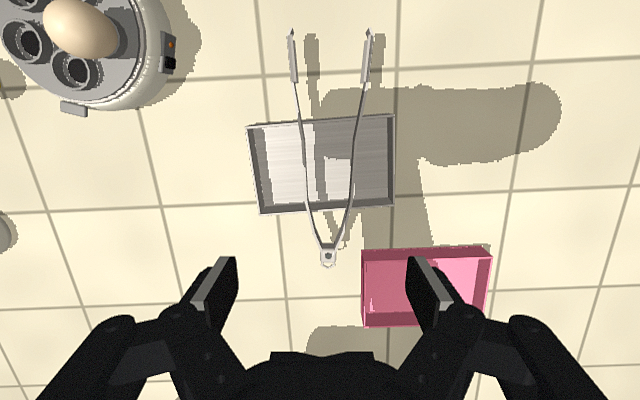

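The wrist view shows the tongs clear, with the hinge at (328,255) and jaws at (292,60)/(367,60), and free room in the tray on both sides. The fitted origin is about (479,-187), with the yaw already matched.

>>> move_arm:
  moves:
    - {"gripper": 1, "xyz": [0.6, 0.85, 5], "angular": [0, 0, 0]}
    - {"gripper": 1, "xyz": [0.6, 0.85, 10], "angular": [0, 0, 0]}
    - {"gripper": 1, "xyz": [0.6, 0.85, 14], "angular": [0, 0, 0]}
    - {"gripper": 1, "xyz": [0.6, 0.85, 16.5], "angular": [0, 0, 0]}
    - {"gripper": 1, "xyz": [0.6, 0.85, 18], "angular": [0, 0, 0]}
    - {"gripper": 1, "xyz": [0.6, 0.85, 18], "angular": [0, 0, 0]}
    - {"gripper": 1, "xyz": [0.6, 0.85, 18], "angular": [0, 0, 0]}

```text
clock: 3.15
position: [480.1, -187.5, 21.2]
ee_rot: [1.0, -0.023, 0.001, 0.0]
contact_force: [-0.2, 0.2, 1.3]
gripper_width: 85.4
```

>>> move_arm:
  moves:
    - {"gripper": 0.45, "xyz": [0, 0, 0], "angular": [0, 0, 0]}
    - {"gripper": 0.45, "xyz": [0, 0, 0], "angular": [0, 0, 0]}
    - {"gripper": 0.45, "xyz": [0, 0, 0], "angular": [0, 0, 0]}
    - {"gripper": 0.45, "xyz": [0, 0, 0], "angular": [0, 0, 0]}

```text
clock: 3.65
position: [479.0, -187.8, 20.3]
ee_rot: [1.0, -0.023, 0.0, 0.0]
contact_force: [1.1, 0.2, -0.6]
gripper_width: 61.6
```

>>> move_arm:
  moves:
    - {"gripper": 0.3, "xyz": [0, 0, 0], "angular": [0, 0, 0]}
    - {"gripper": 0.22, "xyz": [0, 0, 0], "angular": [0, 0, 0]}
    - {"gripper": 0.19, "xyz": [0, 0, 0], "angular": [0, 0, 0]}
    - {"gripper": 0.19, "xyz": [0, 0, 0], "angular": [0, 0, 0]}
    - {"gripper": 0.19, "xyz": [0, 0, 0], "angular": [0, 0, 0]}

```text
clock: 4.28
position: [479.0, -187.7, 20.1]
ee_rot: [1.0, -0.023, -0.0, 0.0]
contact_force: [0.2, -0.5, -0.3]
gripper_width: 51.0
```

Run:
```python
from h import *
s=arm.read_state();print(s["position"],s["ee_rot"],s["contact_force"],s["gripper_width"])
im,d,c=grab("wrist");cv2.imwrite("pics/w2.png",im)
im,d,c=grab("side");
cv2.imwrite("pics/cmp2.png",cv2.resize(im[150:320,220:430],None,fx=3,fy=3))
```

```text
[ 478.95327378 -187.69112916   20.09913791] [ 9.99726406e-01 -2.33904179e-02 -2.97412450e-05  4.07103676e-06] [ 0.16213052 -0.50896108 -0.28894653] 51.00968753176806
```

View pics/w2.png

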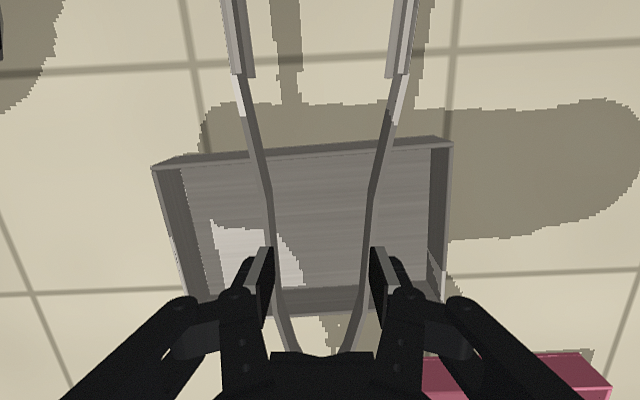

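The pads are flat on both arms at about (270,290)/(375,290), and the tongs are partly squeezed. Now a gentle lift.

>>> move_arm:
  moves:
    - {"gripper": 0.19, "xyz": [0, 0, -0.5], "angular": [0, 0, 0]}
    - {"gripper": 0.19, "xyz": [0, 0, -1.5], "angular": [0, 0, 0]}
    - {"gripper": 0.19, "xyz": [0, 0, -3], "angular": [0, 0, 0]}
    - {"gripper": 0.19, "xyz": [0, 0, -5], "angular": [0, 0, 0]}
    - {"gripper": 0.19, "xyz": [0, 0, -7], "angular": [0, 0, 0]}
    - {"gripper": 0.19, "xyz": [0, 0, -9], "angular": [0, 0, 0]}
    - {"gripper": 0.19, "xyz": [0, 0, -11], "angular": [0, 0, 0]}
    - {"gripper": 0.19, "xyz": [0, 0, -12], "angular": [0, 0, 0]}
    - {"gripper": 0.19, "xyz": [0, 0, -12], "angular": [0, 0, 0]}
    - {"gripper": 0.19, "xyz": [0, 0, -12], "angular": [0, 0, 0]}

```text
clock: 5.62
position: [478.4, -187.6, 139.5]
ee_rot: [1.0, -0.024, -0.001, -0.0]
contact_force: [-0.6, 0.3, -0.3]
gripper_width: 50.7
```

```bash
cat > meas.py <<'E'
from h import *
from scipy.spatial.transform import Rotation as Ro
import sys
def tongs(zlo):
    s=arm.read_state();im,d,c=grab("wrist");P=cloud(d,c)
    R=Ro.from_quat(s["ee_rot"]).as_matrix()
    L=(P-s["position"])@R   # tool frame
    m=(d>0)&(L[...,0]>25)&(L[...,0]<150)&(abs(L[...,1])<60)&(L[...,2]>-55)&(L[...,2]<10)
    for x in list(range(30,150,10)):
        q=L[m&(abs(L[...,0]-x)<2.5)]
        if len(q)>3: print(x,len(q),"y %.1f %.1f mid %.1f"%(q[:,1].min(),q[:,1].max(),(q[:,1].min()+q[:,1].max())/2),"ztop %.1f"%np.percentile(q[:,2],3))
    return s,im,d,c,P
E
python3 - <<'E'
from meas import *
s,im,d,c,P=tongs(0)
print(s["position"],s["ee_rot"],s["contact_force"],s["gripper_width"])
cv2.imwrite("pics/w3.png",im)
im,d,c=grab("side");cv2.imwrite("pics/s3.png",cv2.resize(im[130:320,220:430],None,fx=3,fy=3))
m=(d>0);P=cloud(d,c);m&=(abs(P[...,0]-619)<45)&(abs(P[...,1]-17)<45)&(P[...,2]>80)
q=P[m];print("side egg",len(q),q.min(0),q.max(0))
z=np.load("top1.npz")
from scipy.optimize import least_squares
c2={k:z[k] for k in("camera_matrix","R","t")};P2=cloud(z["d"],c2);m2=(z["d"]>0)&(abs(P2[...,0]-619)<40)&(abs(P2[...,1]-17)<40)&(P2[...,2]>85)
f=lambda p,q:np.sqrt(((q[:,0]-p[0])/22)**2+((q[:,1]-p[1])/22)**2+((q[:,2]-p[2])/np.where(q[:,2]>p[2],26,31))**2)-1
for n,Q in(("side",q),("top",P2[m2]),("both",np.vstack([q,P2[m2]]))): print(n,least_squares(f,[618,17,95],args=(Q,),loss='soft_l1',f_scale=.03).x)
E
```

```text
[ 478.37403551 -187.56072063  139.49767158] [ 9.99723368e-01 -2.35103385e-02 -6.47516157e-04 -1.80290498e-04] [-0.64814202  0.28744335 -0.29200144] 50.74706223317101
side egg 186 [600.69367194  -9.23594497  80.62340411] [641.73460231  24.39380058 122.6972958 ]
side [622.52562882  15.412929    94.3820801 ]
top [619.23221979  17.14223584  94.39377207]
both [620.08392434  16.56118577  94.57197371]
```

View pics/s3.png

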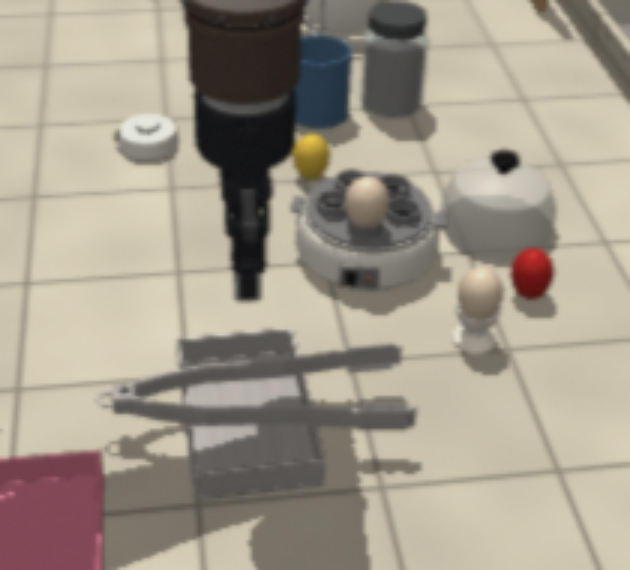

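The side view shows the tongs did not come up: they still lie on the tray at (260,390), so the pads slid off. I measure how they lie now and how far they were squeezed in the earlier picture.

Run:
```python
from meas import *
im,d,c=grab("wrist");P=cloud(d,c)
cv2.imwrite("pics/w4.png",im)
m=(d>0)&(P[...,2]>36)&(P[...,2]<66)&(abs(P[...,1]+185)<60)
for x in range(350,640,15):
    q=P[m&(abs(P[...,0]-x)<2)]
    if len(q)>3:
        y=q[:,1]; print(x,len(y),y.min().round(1),y.max().round(1),((y.min()+y.max())/2).round(1),q[:,2].max().round(1))
# old picture
R=np.array(c["R"]);t=np.array(c["t"]);o=-R.T@t+np.array([.6,0,20.1-139.5]);c0=dict(c);c0["t"]=-R@o
for u,v,z in((232,75,57),(410,75,57),(240,130,52),(400,100,52),(262,190,52),(377,190,52),(272,250,52),(369,250,52)):print(u,v,ray(c0,u,v,z).round(1))
# pad points in current depth
s=arm.read_state();L=(P-s["position"])@Ro.from_quat(s["ee_rot"]).as_matrix()
k=(d>0)&(L[...,2]>-60)&(abs(L[...,1])<70);q=L[k]
for z in range(-60,20,6):
    w=q[abs(q[:,2]-z)<3]
    if len(w): print("z",z,len(w),"x",w[:,0].min().round(1),w[:,0].max().round(1),"|y|",abs(w[:,1]).min().round(1),abs(w[:,1]).max().round(1))
```

```text
350 16 -185.0 -177.3 -181.1 45.7
365 47 -190.9 -172.9 -181.9 54.4
380 86 -192.4 -172.6 -182.5 54.2
395 57 -200.2 -167.5 -183.9 54.7
410 44 -204.6 -163.5 -184.0 54.8
425 47 -209.0 -161.3 -185.1 54.4
440 47 -213.2 -158.6 -185.9 54.5
455 37 -214.4 -157.9 -186.1 54.5
470 40 -215.6 -158.0 -186.8 54.6
485 43 -216.7 -158.3 -187.5 54.4
500 45 -217.8 -158.7 -188.2 55.2
515 56 -219.8 -158.4 -189.1 54.1
530 58 -223.2 -156.9 -190.0 55.3
545 59 -226.1 -154.9 -190.5 54.7
560 63 -229.4 -153.5 -191.4 54.7
575 75 -232.0 -152.3 -192.2 60.5
590 74 -233.5 -151.7 -192.6 60.4
605 79 -235.0 -151.4 -193.2 60.4
620 71 -233.1 -153.1 -193.1 55.9
232 75 [ 573.3 -153.7   57. ]
410 75 [ 569.6 -230.7   57. ]
240 130 [ 549.5 -152.6   52. ]
400 100 [ 559.5 -228.1   52. ]
262 190 [ 519.3 -159.7   52. ]
377 190 [ 516.6 -218.1   52. ]
272 250 [ 485.  -161.4   52. ]
369 250 [ 482.5 -214.2   52. ]
z -60 289 x -10.5 11.9 |y| 24.7 39.5
z -54 535 x -11.3 11.9 |y| 24.7 39.4
z -48 488 x -10.9 11.9 |y| 24.7 39.4
z -42 331 x -10.6 11.9 |y| 24.6 38.0
z -36 63 x -8.2 10.7 |y| 24.8 28.2
```

View pics/w4.png

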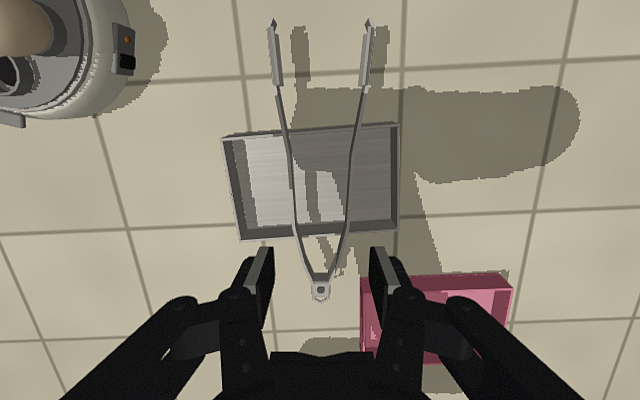

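The tongs have not moved, and the old picture shows they were never squeezed (jaws 77 mm apart). The depth suggests the fingertips are well above the nominal TCP, so I check that in the side view.

Run:
```python
from meas import *
s=arm.read_state();p=s["position"];print(p,arm.grasp_offset)
im,d,c=grab("side");P=cloud(d,c)
print("TCP pix",proj(c,p),"40 up",proj(c,p+[0,0,40]))
L=(P-p)@Ro.from_quat(s["ee_rot"]).as_matrix()
k=(d>0)&(abs(L[...,2])<120)&(abs(L[...,1])<60)&(abs(L[...,0])<40)
for z in range(-100,40,5):
    w=L[k&(abs(L[...,2]-z)<2.5)]
    if len(w): print(z,len(w),w.min(0).round(0),w.max(0).round(0))
```

```text
[ 478.45326865 -187.63506404  139.31286416] 18.700000000000003
TCP pix [301.28298845 232.16166191] 40 up [301.17920769 219.54957574]
-100 7 [ -13.   30. -102.] [ 16.  60. -98.]
-95 6 [-11.  33. -97.] [ 12.  60. -93.]
-90 32 [-10.  46. -92.] [ 12.  60. -88.]
-85 19 [-10.  51. -87.] [ 15.  60. -83.]
-80 2 [-11.  35. -82.] [-11.  36. -79.]
-70 1 [ -2.  41. -68.] [ -2.  41. -68.]
-65 12 [ -9.  34. -67.] [  7.  42. -63.]
-60 17 [ -9.  32. -62.] [ 12.  41. -58.]
-55 14 [ -9.  31. -57.] [ 12.  41. -53.]
-50 17 [ -9. -27. -52.] [ 12.  41. -48.]
-45 16 [ -9. -27. -47.] [ 10.  39. -43.]
-40 12 [ -9. -29. -42.] [ 12.  38. -38.]
-35 3 [ -5.  31. -36.] [ 12.  32. -34.]
```

Both cameras agree: with the gripper part-closed, the fingertips are about 33 mm above the reported TCP, so the earlier grip closed just above the tongs. I reopen and go about 27 mm lower than before, with 20 mm to spare above the tray floor, watching the force.

>>> move_arm:
  moves:
    - {"gripper": 1, "xyz": [0.1, 0, 0], "angular": [0, 0, 0]}
    - {"gripper": 1, "xyz": [0.1, 0, 3], "angular": [0, 0, 0]}
    - {"gripper": 1, "xyz": [0.1, 0, 7], "angular": [0, 0, 0]}
    - {"gripper": 1, "xyz": [0.1, 0, 10], "angular": [0, 0, 0]}
    - {"gripper": 1, "xyz": [0.1, 0, 12], "angular": [0, 0, 0]}
    - {"gripper": 1, "xyz": [0.1, 0, 13], "angular": [0, 0, 0]}
    - {"gripper": 1, "xyz": [0.1, 0, 13.5], "angular": [0, 0, 0]}
    - {"gripper": 1, "xyz": [0.1, 0, 13.8], "angular": [0, 0, 0]}
    - {"gripper": 1, "xyz": [0.1, 0, 13.8], "angular": [0, 0, 0]}

```text
clock: 6.95
position: [480.3, -187.8, 2.6]
ee_rot: [1.0, -0.023, 0.0, 0.0]
contact_force: [0.2, -0.0, 0.2]
gripper_width: 85.6
```

>>> move_arm:
  moves:
    - {"gripper": 1, "xyz": [0, 0, 0.3], "angular": [0, 0, 0]}
    - {"gripper": 1, "xyz": [0, 0, 0.7], "angular": [0, 0, 0]}
    - {"gripper": 0.5, "xyz": [0, 0, 0.7], "angular": [0, 0, 0]}
    - {"gripper": 0.5, "xyz": [0, 0, 0.7], "angular": [0, 0, 0]}
    - {"gripper": 0.4, "xyz": [0, 0, 0.7], "angular": [0, 0, 0]}
    - {"gripper": 0.4, "xyz": [0, 0, 0.7], "angular": [0, 0, 0]}

```text
clock: 7.7
position: [480.1, -187.7, -4.8]
ee_rot: [1.0, -0.023, 0.0, -0.0]
contact_force: [0.3, 1.6, 0.1]
gripper_width: 59.9
```

Run:
```python
from meas import *
s=arm.read_state();print(s["clock"],s["position"],s["contact_force"],s["gripper_width"])
im,d,c=grab("wrist");P=cloud(d,c);L=(P-s["position"])@Ro.from_quat(s["ee_rot"]).as_matrix()
k=(d>0)&(abs(L[...,1])<70)&(abs(L[...,0])<16)
for z in range(-70,-20,5):
    w=L[k&(abs(L[...,2]-z)<2.5)]
    if len(w):print(z,len(w),"world z",round(s["position"][2]-z),"y",np.unique(w[:,1].round(-0)).astype(int).tolist())
cv2.imwrite("pics/w5.png",im)
```

```text
7.7 [ 480.0758972  -187.66403066   -4.7892288 ] [0.25576582 1.64699056 0.14198572] 59.90731817735015
-70 576 world z 65 y [-43, -42, -41, -40, -39, -38, -36, -35, -34, -33, -32, -31, -30, -29, 30, 31, 32, 33, 34, 35, 36, 37, 39, 40, 41, 42, 43, 44]
-65 612 world z 60 y [-43, -42, -41, -40, -39, -38, -36, -35, -34, -33, -32, -31, -30, -29, 30, 31, 32, 33, 34, 35, 36, 37, 39, 40, 41, 42, 43, 44]
-60 1269 world z 55 y [-43, -42, -41, -40, -39, -38, -36, -35, -34, -33, -32, -31, -30, -29, -28, -27, -26, -25, 25, 26, 27, 28, 29, 30, 31, 32, 33, 34, 35, 36, 37, 39, 40, 41, 42, 43, 44]
-55 699 world z 50 y [-43, -42, -41, -40, -39, -38, -36, -35, -34, -33, -32, -31, -30, -29, -28, -27, -26, -25, 25, 26, 27, 28, 29, 30, 31, 32, 33, 34, 35, 36, 37, 39, 40, 41, 42, 43, 44]
-50 493 world z 45 y [-43, -42, -41, -40, -39, -38, -36, -35, -34, -33, -32, -27, -26, -25, 25, 26, 27, 30, 31, 32, 33, 34, 35, 36, 37, 39, 40, 41, 42, 43, 44]
-45 349 world z 40 y [-43, -42, -41, -40, -39, -38, -36, -35, -34, -33, -27, -26, -25, 25, 26, 27, 33, 34, 35, 36, 37, 39, 40, 41, 42, 43]
-40 194 world z 35 y [-36, -35, -27, -26, 25, 26, 27, 34, 36, 37]
-35 2 world z 30 y [-26, 26]
```

View pics/w5.png

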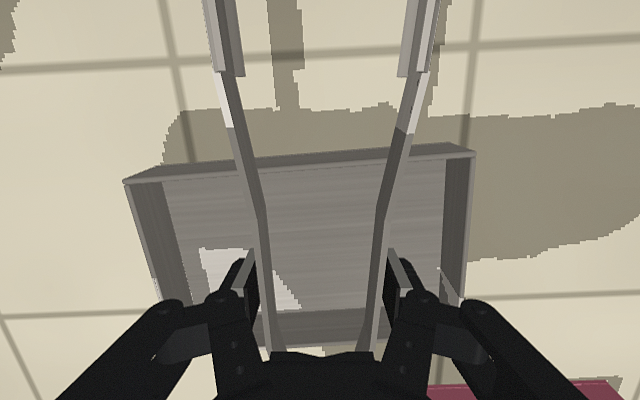

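The pads now straddle the arms, with tips near z≈32. I go 8 mm lower, then squeeze.

>>> move_arm:
  moves:
    - {"gripper": 0.45, "xyz": [0, 0, 0.4], "angular": [0, 0, 0]}
    - {"gripper": 0.45, "xyz": [0, 0, 0.8], "angular": [0, 0, 0]}
    - {"gripper": 0.45, "xyz": [0, 0, 0.8], "angular": [0, 0, 0]}
    - {"gripper": 0.3, "xyz": [0, 0, 0.8], "angular": [0, 0, 0]}
    - {"gripper": 0.22, "xyz": [0, 0, 0.8], "angular": [0, 0, 0]}
    - {"gripper": 0.18, "xyz": [0, 0, 0.8], "angular": [0, 0, 0]}
    - {"gripper": 0.18, "xyz": [0, 0, 0.8], "angular": [0, 0, 0]}
    - {"gripper": 0.18, "xyz": [0, 0, 0.8], "angular": [0, 0, 0]}

```text
clock: 8.75
position: [480.5, -187.9, -12.2]
ee_rot: [1.0, -0.023, 0.001, 0.0]
contact_force: [-1.1, 0.5, 5.9]
gripper_width: 50.6
```

Run:
```python
from meas import *
s,im,d,c,P=tongs(0)
L=(P-s["position"])@Ro.from_quat(s["ee_rot"]).as_matrix()
m=(d>0)&(abs(P[...,2]-48)<14)&(abs(L[...,1])<60)
print(s["position"],s["contact_force"],s["gripper_width"])
for x in range(25,150,15):
    q=L[m&(abs(L[...,0]-x)<2.5)]
    if len(q):print(x,q[:,1].min().round(1),q[:,1].max().round(1),"zw",(s["position"][2]-q[:,2].min()).round(1))
```

```text
30 1532 y -59.9 59.9 mid -0.0 ztop -49.0
40 1471 y -59.9 59.9 mid 0.0 ztop -51.0
50 1810 y -60.0 59.9 mid -0.0 ztop -50.5
60 2125 y -60.0 60.0 mid 0.0 ztop -50.3
70 1809 y -59.9 59.9 mid 0.0 ztop -51.2
80 2009 y -60.0 60.0 mid -0.0 ztop -51.0
90 2252 y -59.9 60.0 mid 0.0 ztop -50.9
100 2356 y -60.0 60.0 mid -0.0 ztop -51.5
110 2544 y -59.9 60.0 mid 0.0 ztop -51.3
120 2296 y -60.0 60.0 mid 0.0 ztop -41.9
[ 480.51062588 -187.89087144  -12.16540431] [-1.12033863  0.51574264  5.92711348] 50.55300051595329
25 -24.8 25.8 zw 54.7
40 -26.1 26.9 zw 54.9
55 -27.7 59.1 zw 54.7
70 -29.7 31.2 zw 55.0
85 -31.6 33.0 zw 55.5
100 -32.3 33.7 zw 60.8
115 -32.2 34.2 zw 53.6
```

The tongs are squeezed now (jaws about 66 mm over the outside, was 84). Lifting slowly.

>>> move_arm:
  moves:
    - {"gripper": 0.18, "xyz": [0, 0, -0.3], "angular": [0, 0, 0]}
    - {"gripper": 0.18, "xyz": [0, 0, -0.8], "angular": [0, 0, 0]}
    - {"gripper": 0.18, "xyz": [0, 0, -1.5], "angular": [0, 0, 0]}
    - {"gripper": 0.18, "xyz": [0, 0, -2.5], "angular": [0, 0, 0]}
    - {"gripper": 0.18, "xyz": [0, 0, -3.5], "angular": [0, 0, 0]}
    - {"gripper": 0.18, "xyz": [0, 0, -4], "angular": [0, 0, 0]}
    - {"gripper": 0.18, "xyz": [0, 0, -4], "angular": [0, 0, 0]}

```text
clock: 9.68
position: [480.3, -187.7, 27.7]
ee_rot: [1.0, -0.023, 0.001, 0.0]
contact_force: [-0.9, 0.6, -2.0]
gripper_width: 50.6
```

```bash
cat > meas.py <<'E'
from h import *
from scipy.spatial.transform import Rotation as Ro
# tongs in tool frame from the wrist view; the arms are the points nearest the camera height
def tongs(zt=(-72,-35)):
    s=arm.read_state();im,d,c=grab("wrist");P=cloud(d,c)
    print(s["clock"],s["position"].round(1),s["contact_force"].round(1),round(s["gripper_width"],1))
    L=(P-s["position"])@Ro.from_quat(s["ee_rot"]).as_matrix()
    m=(d>0)&(abs(L[...,1])<55)&(L[...,2]>zt[0])&(L[...,2]<zt[1])
    for x in range(25,150,10):
        q=L[m&(abs(L[...,0]-x)<2.5)]
        if len(q)>3:
            a,b=q[:,1].min(),q[:,1].max();print(x,len(q),"y %.1f %.1f mid %.1f z %.1f"%(a,b,(a+b)/2,np.percentile(q[:,2],5)))
    return s,im,d,c,P
E
python3 - <<'E'
from meas import *
s,im,d,c,P=tongs()
E
```

```text
9.675 [ 480.3 -187.7   27.7] [-0.9  0.6 -2. ] 50.6
25 322 y -24.9 25.9 mid 0.5 z -66.1
35 399 y -25.4 26.3 mid 0.5 z -66.1
45 434 y -26.6 27.6 mid 0.5 z -66.2
55 471 y -27.6 29.3 mid 0.9 z -66.3
65 509 y -29.0 30.2 mid 0.6 z -66.3
75 564 y -30.4 31.6 mid 0.6 z -66.1
85 613 y -31.3 32.9 mid 0.8 z -66.4
95 998 y -32.3 33.9 mid 0.8 z -71.3
105 1030 y -32.9 33.7 mid 0.4 z -71.3
115 512 y -32.4 34.2 mid 0.9 z -54.9
```

Lifted level: the tongs' centre is 54 mm behind the TCP in tool z, and the jaw point is about 115 mm ahead. I carry them over the cooker, with the jaws above the egg.

>>> move_arm:
  moves:
    - {"gripper": 0.18, "xyz": [0, 0, -2], "angular": [0, 0, 0]}
    - {"gripper": 0.18, "xyz": [0, 0, -5], "angular": [0, 0, 0]}
    - {"gripper": 0.18, "xyz": [0.2, -1.5, -8], "angular": [0, 0, 0]}
    - {"gripper": 0.18, "xyz": [0.4, -4, -10], "angular": [0, 0, 0]}
    - {"gripper": 0.18, "xyz": [0.6, -7, -10], "angular": [0, 0, 0]}
    - {"gripper": 0.18, "xyz": [0.8, -10, -10], "angular": [0, 0, 0]}
    - {"gripper": 0.18, "xyz": [1, -13, -10], "angular": [0, 0, 0]}
    - {"gripper": 0.18, "xyz": [1.2, -16, -10], "angular": [0, 0, 0]}
    - {"gripper": 0.18, "xyz": [1.4, -18.5, -10], "angular": [0, 0, 0]}
    - {"gripper": 0.18, "xyz": [1.5, -20.3, -10], "angular": [0, 0, 0]}

```text
clock: 10.98
position: [504.2, 15.3, 126.6]
ee_rot: [1.0, -0.023, -0.001, 0.0]
contact_force: [0.0, 0.1, -1.6]
gripper_width: 50.7
```

>>> move_arm:
  moves:
    - {"gripper": 0.18, "xyz": [0, -0.5, 0], "angular": [0, 0, 0]}
    - {"gripper": 0.18, "xyz": [0, -0.8, 0], "angular": [0, 0, 0]}
    - {"gripper": 0.18, "xyz": [0, -0.8, 0], "angular": [0, 0, 0]}

```text
clock: 11.35
position: [504.7, 21.9, 127.1]
ee_rot: [1.0, -0.024, -0.0, 0.0]
contact_force: [0.1, -0.3, -0.8]
gripper_width: 50.1
```

Run:
```python
from meas import *
from scipy.optimize import least_squares
s,im,d,c,P=tongs()
cv2.imwrite("pics/w6.png",im)
R=Ro.from_quat(s["ee_rot"]).as_matrix()
k=(d>0)&(np.hypot(P[...,0]-620,P[...,1]-16.6)<25)&(P[...,2]>88)&(P[...,2]<127);q=P[k]
f=lambda p,q:np.sqrt(((q[:,0]-p[0])/22)**2+((q[:,1]-p[1])/22)**2+((q[:,2]-p[2])/np.where(q[:,2]>p[2],26,31))**2)-1
if len(q)>20:
    e=least_squares(f,[620,17,95],args=(q,),loss='soft_l1',f_scale=.03).x;print("egg",len(q),e,"tool",R.T@(e-s["position"]))
```

```text
11.35 [504.7  21.9 127.1] [ 0.1 -0.3 -0.8] 50.1
25 324 y -25.0 26.0 mid 0.5 z -66.4
35 385 y -25.4 26.0 mid 0.3 z -66.0
45 434 y -26.3 27.4 mid 0.5 z -66.0
55 475 y -27.7 28.9 mid 0.6 z -66.1
65 516 y -28.9 30.4 mid 0.7 z -66.3
75 559 y -30.1 31.4 mid 0.7 z -66.3
85 611 y -31.6 33.0 mid 0.7 z -66.3
95 985 y -32.6 33.4 mid 0.4 z -71.4
105 1025 y -32.6 33.7 mid 0.6 z -71.4
115 520 y -32.3 34.1 mid 0.9 z -55.4
egg 4406 [620.30237421  15.94124636  95.78778029] tool [115.79118514   0.46860775  31.24647408]
```

View pics/w6.png

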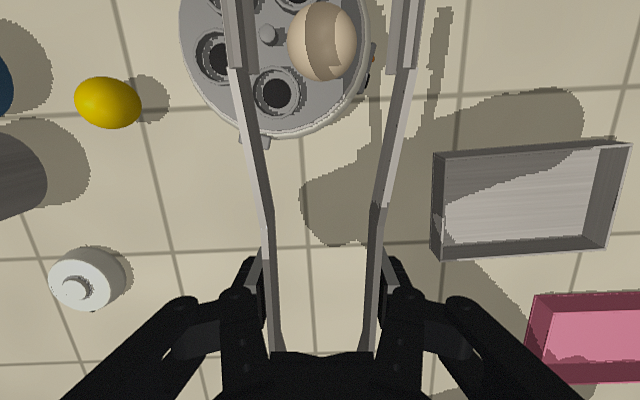

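The egg at (322,40) lies centred between the jaws: 115.8 mm ahead and 0.5 mm to the side in the tool frame, against the jaws at 115 and 0.6. Now straight down about 83 mm.

>>> move_arm:
  moves:
    - {"gripper": 0.18, "xyz": [0.05, 0, 1.5], "angular": [0, 0, 0]}
    - {"gripper": 0.18, "xyz": [0.05, 0, 3.5], "angular": [0, 0, 0]}
    - {"gripper": 0.18, "xyz": [0.05, 0, 5], "angular": [0, 0, 0]}
    - {"gripper": 0.18, "xyz": [0.05, 0, 6.3], "angular": [0, 0, 0]}
    - {"gripper": 0.18, "xyz": [0.05, 0, 7.3], "angular": [0, 0, 0]}
    - {"gripper": 0.18, "xyz": [0.05, 0, 8], "angular": [0, 0, 0]}
    - {"gripper": 0.18, "xyz": [0.05, 0, 8.3], "angular": [0, 0, 0]}
    - {"gripper": 0.18, "xyz": [0.05, 0, 8.3], "angular": [0, 0, 0]}
    - {"gripper": 0.18, "xyz": [0.05, 0, 8.3], "angular": [0, 0, 0]}

```text
clock: 12.52
position: [505.7, 22.4, 44.5]
ee_rot: [1.0, -0.023, 0.0, -0.0]
contact_force: [-0.7, -0.2, -1.8]
gripper_width: 50.4
```

Run:
```python
from meas import *
s,im,d,c,P=tongs()
im2,d2,c2=grab("side");cv2.imwrite("pics/s7.png",np.vstack([cv2.resize(im2[140:260,270:430],(800,600))[0:420],cv2.resize(im,(288,180))[:, :].repeat(1,0) if 0 else np.zeros((1,800,3),np.uint8)]))
```

```text
12.525 [505.7  22.4  44.5] [-0.7 -0.2 -1.8] 50.4
25 330 y -25.1 25.7 mid 0.3 z -66.3
35 404 y -25.3 26.2 mid 0.5 z -66.2
45 443 y -26.7 27.9 mid 0.6 z -66.0
55 480 y -28.0 29.0 mid 0.5 z -66.3
65 509 y -29.2 30.1 mid 0.5 z -66.3
75 557 y -30.1 31.7 mid 0.8 z -66.2
85 610 y -31.6 32.9 mid 0.6 z -66.3
95 1998 y -32.3 33.7 mid 0.7 z -70.9
105 2212 y -32.3 33.7 mid 0.7 z -71.7
115 561 y -32.0 34.0 mid 1.0 z -61.6
```

View pics/s7.png

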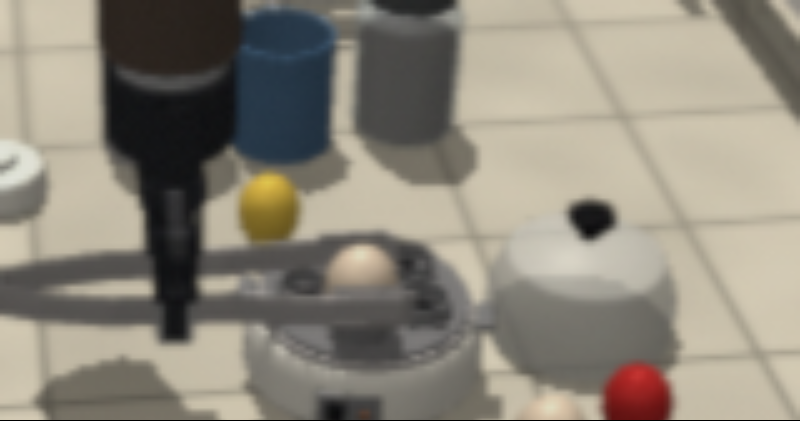

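The side view shows the jaws straddling the egg at (362,275), level and clear of the seats. Closing.

>>> move_arm:
  moves:
    - {"gripper": 0.1, "xyz": [0, 0, 0], "angular": [0, 0, 0]}
    - {"gripper": 0.05, "xyz": [0, 0, 0], "angular": [0, 0, 0]}
    - {"gripper": 0.0, "xyz": [0, 0, 0], "angular": [0, 0, 0]}
    - {"gripper": -0.05, "xyz": [0, 0, 0], "angular": [0, 0, 0]}
    - {"gripper": -0.1, "xyz": [0, 0, 0], "angular": [0, 0, 0]}
    - {"gripper": -0.2, "xyz": [0, 0, 0], "angular": [0, 0, 0]}
    - {"gripper": -0.2, "xyz": [0, 0, 0], "angular": [0, 0, 0]}
    - {"gripper": -0.2, "xyz": [0, 0, 0], "angular": [0, 0, 0]}

```text
clock: 13.62
position: [505.3, 22.3, 44.1]
ee_rot: [1.0, -0.023, -0.0, 0.0]
contact_force: [-0.9, -0.3, -0.2]
gripper_width: 41.2
```

The fingers stopped at 41 mm against a 34 mm target, so the jaws are on the egg. Lift 85 mm.

>>> move_arm:
  moves:
    - {"gripper": -0.2, "xyz": [0, 0, -0.3], "angular": [0, 0, 0]}
    - {"gripper": -0.2, "xyz": [0, 0, -1], "angular": [0, 0, 0]}
    - {"gripper": -0.2, "xyz": [0, 0, -2], "angular": [0, 0, 0]}
    - {"gripper": -0.2, "xyz": [0, 0, -3.5], "angular": [0, 0, 0]}
    - {"gripper": -0.2, "xyz": [0, 0, -5], "angular": [0, 0, 0]}
    - {"gripper": -0.2, "xyz": [0, 0, -6.5], "angular": [0, 0, 0]}
    - {"gripper": -0.2, "xyz": [0, 0, -7.7], "angular": [0, 0, 0]}
    - {"gripper": -0.2, "xyz": [0, 0, -8.5], "angular": [0, 0, 0]}
    - {"gripper": -0.2, "xyz": [0, 0, -8.5], "angular": [0, 0, 0]}
    - {"gripper": -0.2, "xyz": [0, 0, -8.5], "angular": [0, 0, 0]}

```text
clock: 14.88
position: [504.9, 22.2, 128.6]
ee_rot: [1.0, -0.023, -0.001, 0.0]
contact_force: [0.0, 0.1, -1.8]
gripper_width: 41.6
```

Run:
```python
from meas import *
s,im,d,c,P=tongs()
im2,d2,c2=grab("side");P=cloud(d2,c2)
k=(d2>0)&(np.hypot(P[...,0]-620,P[...,1]-16)<35)&(P[...,2]>120);q=P[k];print("egg/jaw zone",len(q),q.min(0),q.max(0))
cv2.imwrite("pics/s8.png",np.hstack([cv2.resize(im2[110:260,250:430],(480,400)),cv2.resize(im[:200,160:480],(320,400))]))
```

```text
14.875 [504.9  22.2 128.6] [ 0.   0.1 -1.8] 41.6
25 260 y -19.7 21.1 mid 0.7 z -64.6
35 338 y -19.9 20.9 mid 0.5 z -64.2
45 364 y -20.5 21.9 mid 0.7 z -64.3
55 389 y -21.5 22.9 mid 0.7 z -64.3
65 420 y -22.5 23.9 mid 0.7 z -64.2
75 456 y -23.1 24.6 mid 0.7 z -64.1
85 503 y -24.0 25.6 mid 0.8 z -64.2
95 1810 y -24.7 26.1 mid 0.7 z -69.0
105 2183 y -24.3 26.0 mid 0.8 z -71.7
115 61 y -24.1 25.7 mid 0.8 z -65.6
egg/jaw zone 310 [592.98630044 -13.78516309 153.78789048] [647.98026974  42.20471951 206.07049877]
```

View pics/s8.png

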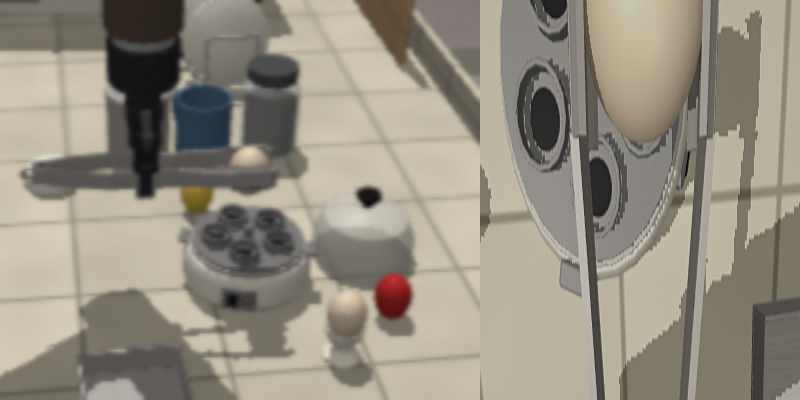

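The egg is in the jaws at (250,160) with its seat empty below, about 84 mm up and still above the cooker. I let it settle, then hand in.

>>> move_arm:
  moves:
    - {"gripper": -0.2, "xyz": [0, 0, 0], "angular": [0, 0, 0]}
    - {"gripper": -0.2, "xyz": [0, 0, 0], "angular": [0, 0, 0]}
    - {"gripper": -0.2, "xyz": [0, 0, 0], "angular": [0, 0, 0]}
    - {"gripper": -0.2, "xyz": [0, 0, 0], "angular": [0, 0, 0]}

```text
clock: 15.48
position: [505.3, 22.3, 129.1]
ee_rot: [1.0, -0.023, -0.0, 0.0]
contact_force: [-0.4, 0.6, -1.5]
gripper_width: 41.8
```

Run:
```python
from h import *
im2,d2,c2=grab("side");P=cloud(d2,c2)
k=(d2>0)&(np.hypot(P[...,0]-620,P[...,1]-16)<35)&(P[...,2]>120);q=P[k];print(len(q),q.min(0),q.max(0))
s=arm.read_state();print(s["clock"],s["position"],s["gripper_width"],abs(s["joint_vel"]).max())
if q[:,2].max()>200: print(arm.job_done())
```

```text
315 [593.71987796 -14.14863768 152.16540284] [650.05156675  42.64556628 204.1782433 ]
15.525 [505.31357686  22.27981891 129.10040366] 41.425313188291334 0.0010616535002415399
the job is handed in; nothing more can be done
None
```

The tongs are holding the egg still above the cooker, about 82–84 mm higher than it sat. I handed the job in at 15.5 s.

- **First grasp missed:** the fingertips turned out to be about 33 mm above the reported TCP, so they closed just above the tongs. The tongs did not move. I confirmed the offset in two camera views and gripped about 32 mm lower.
- **Pick-up:** I lifted the tongs level, lowered the open jaws around the egg and closed them. The fingers stopped at 41 mm against a 34 mm target, so the jaws were on the egg. Then I lifted straight up.
- **Last checks:** the egg was in the jaws with its seat empty below. Its top was at z ≈ 204–206 mm and the grip was steady at 41–42 mm. The arm was at rest, and the last wrist forces were under 2 N.
- **Readings that disagreed:** camera heights for the tongs read about 2.5 mm high. An upward force of about 6 N showed while first squeezing the tongs and went away on lifting.
- **Not measured again:** I did not re-measure the other things on the ledge after the lift. The ones in view looked undisturbed in the last picture.

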